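# Close the guard and hold the exposure shutter open at the mark

### The arm

A 6-joint arm with a two-finger parallel gripper is mounted at the origin on the work surface. World frame = base frame: x ahead of the robot, y to its left, z up, the work surface at z = 0. Lengths are in m, angles in degrees, forces in N, time in s.
With the tool pointing down it reaches from about 0.35 to 0.875 m from the base axis. Payload 4.2 kg.
Tool frame: the origin (TCP) lies between the finger pads; the fingertips stand arm.finger_overhang ahead of it and the grasp point (between the pads) lies 5 mm behind it (arm.finger_overhang is the distance from the TCP to the fingertips, in m); z points along the fingers, y is the line along which they close (so a half turn about z gives the same grasp; the last joint's range is limited). The gripper opens to 87 mm and grips with 3 to 60 N. Pads are 19 mm wide; open, the fingers measure 117 mm over their backs; the gripper's body (75 mm by 190 mm) begins 51 mm behind the grasp point.
Start: joints at [86.436, 22.042, 0.453, 0, -68.411, -14.817], TCP at [0.197, 0.593, 0.237] pointing down, gripper open.
Joint ranges: [-179.83, 179.83], [-69.29, 118.12], [-61.27, 80.66], [-181.25, 117.63], [-171.15, -9.14], [-177.46, 177.46]. Speed limits (degrees/s): [159.86, 159.86, 180, 180, 180, 180].

### API

Orientations are given as a 3x3 rotation matrix whose columns are the frame's x, y, z axes.
In Python, from cell import arm, eyes, job gives the robot as it stands.
- The arm moves only by the shell command python3 -m creep 'ROWS' [OPENING] [FORCE]. ROWS is a JSON object of lists of equal length, an entry for each row: "xyz": the shift along the tool's x, y, z in m, a list of three; "dr": the turn, a rotation vector about the tool's x, y, z in degrees, a list of three. A call has 1 to 20 rows; each row shifts and turns the commanded pose from where the row before left it, along the tool's axes as they then stand; what a row does not reach is not made up. A row lasts 1/10 s, in which the tool goes at most 50 mm and 8.59 degrees, less where a joint would pass 70% of its speed; a pose out of reach is approached as far as the arm can. A call with a gripper value outside its range is refused whole. OPENING is the finger opening in m, from 0 to 0.087, set as the call begins (- or left out, the last holds). The fingers move at their own pace and stop on an object; FORCE is the grip in N (left out, the last holds). Time passes only in rows, so rows that do not move let the fingers close. It gives the time, the measured TCP pose, the force, the opening and the grip force at its end, in the units of the state.
- arm.get_state(): the state, without advancing time (a new reading comes with each control period).
- eyes.get_image(name): name is "scene" or "side" or "wrist"; returns a dict with "frame" (480x640x3 uint8, red, green, blue), "depth" (480x640 float32, m along the optical axis (not along the pixel's ray), 0 where there is no reading), "mtx" (3x3 intrinsics, pixels), "rvec" (rotation vector, rad) and "tvec" (3), from world to camera coordinates, as OpenCV has them. Camera axes: x right, y down, z forward; pixel columns grow to the right and rows downward; lengths in m; the calibration is good to about 2 mm. A picture is of the moment at which its call begins.
- job.sign_off(): hands the job in; it is judged then, once.
Trained networks look in the newest picture that a camera, given by its name, has taken for a name from the list of things; names that differ only in an ending like _2 or _b are one class to them, and where a whole thing is asked for, a point or a joint stands for the part that bears it (a point fixed in the world has none). Each returns a list of dicts, best first, with "confidence" (0 to 1); they miss things now and then, are a little off and sometimes report something else, mostly with a low value. They report only what shows in the picture. A call takes as long as a camera call.
- eyes.cut_out(label, camera): "region" (480x640 bool, what is visible of it).
- eyes.tip_of(label, camera): "location" ([x, y, z] in m, in world coordinates, good to about 4 mm: a listed point, or the origin of a listed thing).
The state is a dict: "time": time; "joints": joint angles; "joint_velocities": joint speeds; "effort": joint torques, N m; "eef_pos": TCP position; "orientation": TCP orientation; "force": force on the tool from outside, world axes, zero at the start; "ft_torque": the same for the moment, N m; "gripper_width": finger opening in m; "grasp_force": force on a finger pad.
Only numpy, scipy, OpenCV 4.12 (cv2) and the standard library are available. Lean on these libraries where they do the work, as an engineer would, in place of code of your own. Each camera call takes 0.05 s, during which the arm holds its last target. There are 200 camera calls.

### The job

Get the etching plate exposed: first slide the amber guard window of the exposure unit fully shut, and only then pull the spring-loaded shutter out of the side of the unit by its upright tab until the tab's pointer is level with the tip of the index clip on the rail. Keep it there: finish with the gripper still holding the tab at the mark and the window shut. Do not shift the index clip, and leave the tin, jar, ink knife and loupe where they are.

Things in the scene. Friction and masses are not known exactly. Their poses are not given: they have to be found in the camera images.
- unit: Grey exposure unit fixed to the table, 180 (its x) x 260 (its y) x 90 mm high; origin: centre of its underside; z up; turned up to 0.25 rad. Right half (y < 0): open well with the plate; left half: lamp housing. Tracks on top, 103 mm high. A rail 12 mm wide, top at 66 mm, sticks out of the right end face (y = -130 mm) at x = +56 mm as far as y = -290 mm.
- guard (a joint): Sliding guard window on top of the unit, m: 0 = fully shut over the well (against its stop), grows as it slides open towards the unit's +y, at most 0.115; starts 0.05 to 0.105. It runs with about 2 N of friction and stays where it is left.
- guard_grip (a point): Where to grip the window's handle: an upright aluminium bar 50 mm long along unit x, 10 mm thick along unit y, standing from 99 mm to 135 mm above the table. The point is on the middle of the bar, 125 mm above the table, at unit x = 0, y = -20 mm + joint guard. Axes as the unit's.
- shutter (a joint): Spring-return shutter blade, m: 0 = home (in), grows as it is pulled out of the right end face towards the unit's -y, end of travel 0.09. The spring pulls it back with about 5 N at 0, rising 1.3 N per 10 mm (about 14 N at 65 mm), so it springs home when let go.
- tab_grip (a point): Where to grip the shutter's tab: a steel upright plate on the blade's outer end, 50 mm along unit x, 10 mm thick along unit y, from 58 to 125 mm above the table, 50 mm clear of the unit's end face at home. The point is in the middle of the plate, 112 mm above the table, at unit x = 0, y = -185 mm - joint shutter. A 6 mm bar runs from it to unit +x at 66 mm height and ends in the pointer.
- pointer (a point): Tip of the tab's pointer, 69 mm above the table, at unit x = 43 mm, y = -185 mm - joint shutter. Axes as the unit's.
- clip (a joint): Place of the index clip along the rail, m, along unit -y: it equals the value of joint shutter at which the pointer is level with it. 0.035 to 0.065, different each time. The clip holds by friction (20 N).
- clip_mark (a point): Tip of the index clip: a small dark steel block 14 mm along y, 74 mm high above the table, with a brass screw head to 81 mm, and a pointed nose towards the tab's pointer. The point is at unit x = 45 mm, y = -185 mm - joint clip, 69 mm above the table. Axes as the unit's.
- ink_tin: Bystander: ink tin, 74 mm across, 60 mm high; origin under its centre.
- jar: Bystander: glass jar, 60 mm across, 80 mm high; origin under its centre.
- ink_knife: Bystander: ink knife (spatula) 220 mm long lying on the table; origin under its middle, its length along its x.
- loupe: Bystander: black magnifier, 40 mm across, 40 mm high; origin under its centre.

How it is judged:
By the outcome, as a careful person would: the job done as asked, in the order asked, and still so for the second after the job is handed in, while the arm keeps its last pose, push and grip.
It also fails if it takes over 51 s, if anything falls off the work surface, if the arm or the gripper's body presses on something with over 40 N, if the wrist force passes 120 N, or if a joint passes its speed limit or range.

## Working session

There is one attempt and no reset: what is moved stays moved. The work goes in short steps, Python scripts to look and compute and a shell command to move; the robot and the scene stay as the last step left them, time stands still between calls to the robot, and variables do not carry over. Pictures are saved under pics/ and viewed, at most 10 in all, crops included, and the job is handed in when it is done.

```bash
mkdir -p pics; ls; cat > h.py <<'E'
import numpy as np, cv2
from cell import arm, eyes, job
def snap(c,fn=None):
    im=eyes.get_image(c)
    if fn: cv2.imwrite('pics/'+fn, im['frame'][:,:,::-1])
    return im
def proj(im,P):
    return cv2.projectPoints(np.array(P,float).reshape(-1,1,3),im['rvec'],im['tvec'],im['mtx'],None)[0].reshape(-1,2)
def cloud(im):
    R=cv2.Rodrigues(im['rvec'])[0]; d=im['depth']; v,u=np.mgrid[:480,:640]; K=im['mtx']
    C=np.stack([(u-K[0,2])/K[0,0]*d,(v-K[1,2])/K[1,1]*d,d],-1)
    return (C-im['tvec'].reshape(3))@R
E
python3 - <<'E'
from h import *
s=arm.get_state(); print(s['time'],s['eef_pos'],np.round(s['orientation'],3),arm.finger_overhang)
for c in ['scene','side']:
    im=snap(c,c+'0.png')
    for l in ['unit','guard_grip','tab_grip','pointer','clip_mark','ink_tin','jar','ink_knife','loupe']:
        r=eyes.tip_of(l,c)
        for q in r[:2]: print(c,l,round(q['confidence'],2),np.round(q['location'],4),proj(im,q['location']).round())
E
python3 -c "
import cv2,numpy as np
" 
```

```text
pics
0.0 [0.19685652 0.59258917 0.23544487] [[ 0.949 -0.315 -0.001]
 [-0.315 -0.949 -0.002]
 [ 0.     0.002 -1.   ]] 0.014
scene unit 0.97 [0.579  0.0613 0.0033] [[341. 254.]]
scene guard_grip 0.96 [0.5687 0.1223 0.1243] [[371. 220.]]
scene pointer 0.55 [ 0.656  -0.1145  0.0691] [[265. 272.]]
scene clip_mark 0.71 [0.5714 0.1203 0.1268] [[370. 220.]]
scene clip_mark 0.47 [ 0.6673 -0.1513  0.0682] [[249. 277.]]
scene ink_tin 0.79 [ 0.783   0.0544 -0.0029] [[346. 335.]]
scene jar 0.72 [0.5121 0.4512 0.0022] [[498. 223.]]
scene jar 0.65 [0.5695 0.1206 0.1238] [[370. 220.]]
scene ink_knife 0.6 [ 5.409e-01 -4.323e-01  3.000e-04] [[132. 251.]]
scene loupe 0.53 [ 0.3273 -0.3337 -0.003 ] [[180. 179.]]
side unit 0.79 [ 0.5784  0.061  -0.0015] [[307. 243.]]
side unit 0.5 [ 0.6572 -0.109   0.0681] [[370. 265.]]
side guard_grip 0.81 [0.569  0.1193 0.1283] [[292. 190.]]
side guard_grip 0.72 [ 0.6632 -0.1466  0.0698] [[380. 276.]]
side tab_grip 0.67 [ 0.614  -0.1163  0.1115] [[354. 261.]]
side pointer 0.88 [ 0.6563 -0.1119  0.0683] [[370. 266.]]
side pointer 0.53 [ 0.6134 -0.1174  0.1116] [[354. 261.]]
side clip_mark 0.39 [ 0.6644 -0.1463  0.068 ] [[380. 276.]]
side ink_tin 0.58 [ 0.7858  0.0607 -0.0024] [[383. 217.]]
side jar 0.69 [ 0.5111  0.4481 -0.0015] [[230. 155.]]
side ink_knife 0.97 [ 0.5379 -0.4333  0.0021] [[390. 429.]]
side loupe 0.84 [ 0.3346 -0.3333 -0.0026] [[271. 426.]]
```

View pics/scene0.png

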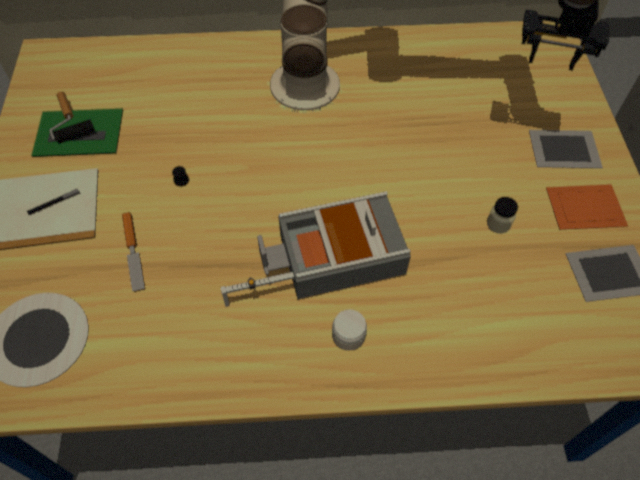

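View pics/side0.png

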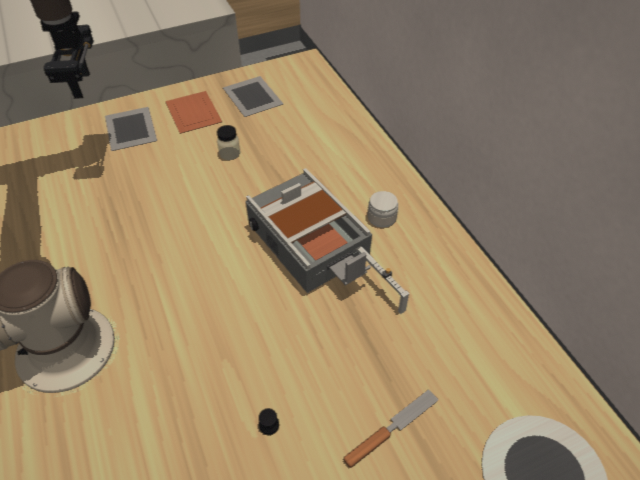

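The scene view shows the unit at about (345,245), the guard handle at (371,220), the tab at (265,250) and the clip at (251,284). The window is part open. The detections agree with this, apart from the false clip_mark and jar hits on the handle. Next I fit the unit pose.

```bash
cat >> h.py <<'E'
from scipy.optimize import least_squares
def fit(obs):
    # obs: list (label, xyz, w); params x,y,yaw,guard,clip,shutter
    def un(p,l):
        x,y=dict(unit=(0,0),guard_grip=(0,-.02+p[3]),tab_grip=(0,-.185-p[5]),pointer=(.043,-.185-p[5]),clip_mark=(.045,-.185-p[4]))[l]
        c,s=np.cos(p[2]),np.sin(p[2]); return np.array([p[0]+c*x-s*y,p[1]+s*x+c*y])
    f=lambda p: np.concatenate([w*(un(p,l)-np.array(q)[:2])/.004 for l,q,w in obs]+[[p[5]/.001]])
    r=least_squares(f,[.58,.06,.2,.06,.04,0]); return r.x,r.fun,un
E
python3 - <<'E'
from h import *
zr={'unit':0,'guard_grip':.125,'tab_grip':.112,'pointer':.069,'clip_mark':.069}
obs=[]
for c in ['scene','side']:
  for k in range(3):
    im=snap(c)
    for l in zr:
        for q in eyes.tip_of(l,c):
            p=q['location']
            if abs(p[2]-zr[l])<.012 and q['confidence']>.3: obs.append((l,p,1))
    P=cloud(im)
    if k==0:
        for n,(cx,cy),zl in [('guard',(.569,.121),(.128,.142)),('tab',(.614,-.117),(.117,.13))]:
            m=(np.hypot(P[...,0]-cx,P[...,1]-cy)<.04)&(P[...,2]>zl[0])&(P[...,2]<zl[1]); A=P[m]
            if len(A)>3:
                r=cv2.minAreaRect(A[:,:2].astype(np.float32)*1000); print(c,n,len(A),A.mean(0).round(4),np.round(r[0],1),np.round(r[1],1),r[2])
# reject wrong ones
p,f,un=fit(obs)
for _ in range(3):
    obs=[o for o in obs if np.linalg.norm(un(p,o[0])-np.array(o[1])[:2])<.015]; p,f,un=fit(obs)
print(len(obs),p.round(4),np.std(f)*4)
for l in zr: print(l,un(p,l).round(4),[np.round((np.array(o[1])[:2]-un(p,l))*1000,1).tolist() for o in obs if o[0]==l])
E
```

```text
scene guard 92 [0.5696 0.1218 0.1324] [568.7 121.6] [50.5 11.6] 9.301419258117676
scene tab 96 [ 0.6185 -0.119   0.1225] [ 618.4 -119. ] [51.8 10. ] 10.857648849487305
side guard 109 [0.5646 0.1188 0.1341] [564.9 119.1] [49.8 14.5] 10.24266242980957
side tab 130 [ 0.612  -0.1222  0.1242] [ 613.1 -121.6] [50.3 13.7] 14.279020309448242
20 [0.5804 0.0633 0.1857 0.077  0.0394 0.    ] 1.5852267959673545
unit [0.5804 0.0633] []
guard_grip [0.5699 0.1193] [[1.9, 1.6], [0.6, 0.6], [1.2, -0.8], [-1.9, 0.0], [-1.5, -1.4]]
tab_grip [ 0.6146 -0.1185] [[-0.7, -1.6], [-1.0, -2.0], [-0.5, 1.4], [-0.8, 1.3], [-2.5, 3.0]]
pointer [ 0.6568 -0.1106] [[-1.8, -2.3], [1.6, -0.1], [0.9, -0.2], [-0.0, -0.3]]
clip_mark [ 0.6661 -0.149 ] [[2.5, -1.1], [2.7, -0.8], [2.3, -0.0], [-1.1, 1.4], [-1.8, -2.2], [0.1, 3.8]]
```

```bash
cat >> h.py <<'E'
from scipy.spatial.transform import Rotation as Ro
def plan(xyz,yaw):
    s=arm.get_state(); R=np.array(s['orientation']); 
    y=np.array([np.sin(yaw),-np.cos(yaw),0]); z=np.array([0,0,-1.]); T=np.stack([np.cross(y,z),y,z],1)
    print('t',s['time'],'pos',np.round(s['eef_pos'],4),'dr',Ro.from_matrix(R.T@T).as_rotvec(degrees=True).round(2),'shift in final tool',(T.T@(np.array(xyz)-s['eef_pos'])).round(4),'j',np.round(s['joints'],1),'F',np.round(s['force'],1))
E
python3 - <<'E'
from h import *
plan([.570,.1193,.215],.1857)
E
```

```text
t 2.8 pos [0.1971 0.5931 0.2365] dr [  0.     0.   -29.02] shift in final tool [0.2791 0.5345 0.0215] j [ 86.4  22.    0.5  -0.  -68.4 -14.8] F [ 0.7  0.5 -0.6]
```

```bash
python3 -m creep '{"xyz":[[0,0,0],[0,0,0],[0,0,0],[0,0,0],[0.0175,0.0334,0],[0.0175,0.0334,0],[0.0175,0.0334,0],[0.0175,0.0334,0],[0.0175,0.0334,0],[0.0175,0.0334,0],[0.0175,0.0334,0],[0.0175,0.0334,0],[0.0175,0.0334,0],[0.0175,0.0334,0],[0.0175,0.0334,0],[0.0175,0.0334,0],[0.0175,0.0334,0],[0.0175,0.0334,0],[0.0175,0.0334,0],[0.0175,0.0334,0]],"dr":[[0,0,-7.25],[0,0,-7.25],[0,0,-7.25],[0,0,-7.25],[0,0,0],[0,0,0],[0,0,0],[0,0,0],[0,0,0],[0,0,0],[0,0,0],[0,0,0],[0,0,0],[0,0,0],[0,0,0],[0,0,0],[0,0,0],[0,0,0],[0,0,0],[0,0,0]]}' 0.05
python3 - <<'E'
from h import *
plan([.570,.1193,.12],.1857)
im=snap('wrist','w1.png')
print(eyes.tip_of('guard_grip','wrist'))
plan([.570,.1193,.12],.1857)
P=cloud(im); m=(np.hypot(P[...,0]-.57,P[...,1]-.12)<.045)&(P[...,2]>.127)&(P[...,2]<.142)
A=P[m]; print(len(A),A.mean(0) if len(A) else 0, cv2.minAreaRect(A[:,:2].astype(np.float32)*1000) if len(A)>3 else 0)
E
```

```text
time: 4.8
eef_pos: [0.5716, 0.1181, 0.2368]
orientation: [[0.983, 0.184, 0.0], [0.184, -0.983, 0.0], [0.0, -0.0, -1.0]]
force: [0.1, 0.5, 0.3]
gripper_width: 0.0501
grasp_force: 0.0
t 4.8 pos [0.5716 0.1181 0.2368] dr [-0.   -0.03 -0.02] shift in final tool [-0.0013 -0.0015  0.1168] j [ 27.6  18.   -5.6   0.  -66.4  73.1] F [0.1 0.5 0.3]
[{'location': [0.5702, 0.1209, 0.1248], 'confidence': 0.95}]
t 4.9 pos [0.5727 0.1164 0.2361] dr [ 0.04  0.   -0.3 ] shift in final tool [-0.0021 -0.0033  0.1161] j [ 27.4  18.1  -5.5   0.  -66.4  72.9] F [-0.1  1.  -0.2]
905 [0.56836153 0.12115053 0.13505772] ((567.03466796875, 121.06132507324219), (49.55180740356445, 9.736331939697266), 10.720549583435059)
```

View pics/w1.png

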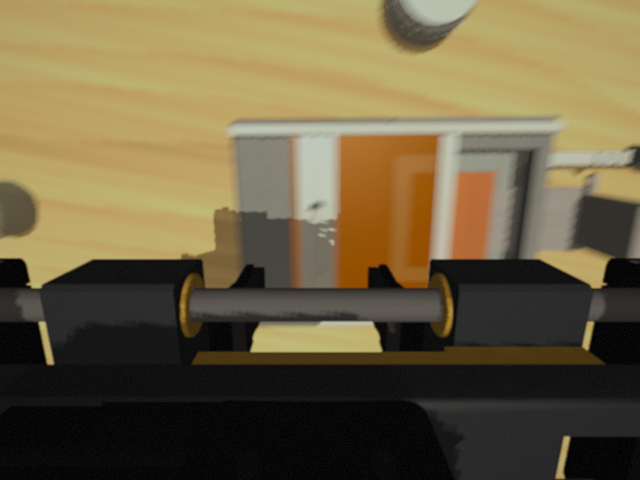

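The wrist view shows the handle between the fingers at about (320,250), in line with the unit. It is about 4 mm off centre, so I correct that and go down.

```bash
python3 -m creep '{"xyz":[[-0.003,-0.005,0],[0,0,0.025],[0,0,0.025],[0,0,0.025],[0,0,0.021],[0,0,0.01],[0,0,0.01],[0,0,0],[0,0,0]],"dr":[[0,0,0],[0,0,0],[0,0,0],[0,0,0],[0,0,0],[0,0,0],[0,0,0],[0,0,0],[0,0,0]]}' 0.05; python3 -m creep '{"xyz":[[0,0,0],[0,0,0],[0,0,0],[0,0,0],[0,0,0],[0,0,0]],"dr":[[0,0,0],[0,0,0],[0,0,0],[0,0,0],[0,0,0],[0,0,0]]}' 0 20
```

```text
time: 5.8
eef_pos: [0.5672, 0.1244, 0.1213]
orientation: [[0.983, 0.185, 0.001], [0.185, -0.983, 0.0], [0.001, -0.0, -1.0]]
force: [0.2, -0.3, 0.6]
gripper_width: 0.0498
grasp_force: 0.0
time: 6.4
eef_pos: [0.5669, 0.1234, 0.1206]
orientation: [[0.983, 0.184, -0.0], [0.184, -0.983, -0.001], [-0.0, 0.001, -1.0]]
force: [-0.2, -1.6, 1.1]
gripper_width: 0.0099
grasp_force: 4.7
```

```bash
python3 -m creep '{"xyz":[[0,0.005,0],[0,0.01,0],[0,0.01,0],[0,0.01,0],[0,0.01,0],[0,0.01,0],[0,0.01,0],[0,0.005,0],[0,0,0],[0,0,0]],"dr":[[0,0,0],[0,0,0],[0,0,0],[0,0,0],[0,0,0],[0,0,0],[0,0,0],[0,0,0],[0,0,0],[0,0,0]]}' 0 20;  python3 -m creep '{"xyz":[[0,0.003,0],[0,0.003,0],[0,0.003,0],[0,0,0],[0,0,0]],"dr":[[0,0,0],[0,0,0],[0,0,0],[0,0,0],[0,0,0]]}'
```

```text
time: 7.4
eef_pos: [0.5805, 0.0543, 0.1207]
orientation: [[0.983, 0.184, 0.001], [0.184, -0.983, -0.001], [0.001, 0.001, -1.0]]
force: [3.8, -0.7, -1.7]
gripper_width: 0.01
grasp_force: 20.0
time: 7.9
eef_pos: [0.5821, 0.0463, 0.1207]
orientation: [[0.983, 0.185, 0.001], [0.185, -0.983, 0.0], [0.001, 0.0, -1.0]]
force: [3.9, 2.0, -2.1]
gripper_width: 0.0101
grasp_force: 20.0
```

```bash
python3 -m creep '{"xyz":[[0,0.002,0],[0,0.002,0],[0,0,0],[0,0,0]],"dr":[[0,0,0],[0,0,0],[0,0,0],[0,0,0]]}'; python3 -m creep '{"xyz":[[0,0.002,0],[0,0.001,0],[0,0,0],[0,0,0]],"dr":[[0,0,0],[0,0,0],[0,0,0],[0,0,0]]}'
```

```text
time: 8.3
eef_pos: [0.5828, 0.0425, 0.1207]
orientation: [[0.983, 0.185, 0.002], [0.185, -0.983, 0.0], [0.002, -0.0, -1.0]]
force: [5.1, 1.6, -0.9]
gripper_width: 0.0094
grasp_force: 20.0
time: 8.7
eef_pos: [0.5832, 0.0406, 0.1207]
orientation: [[0.983, 0.185, 0.002], [0.185, -0.983, 0.002], [0.002, -0.001, -1.0]]
force: [3.8, 6.3, -1.0]
gripper_width: 0.0101
grasp_force: 20.0
```

```bash
python3 -m creep '{"xyz":[[0,0.002,0],[0,0.001,0],[0,0,0],[0,0,0]],"dr":[[0,0,0],[0,0,0],[0,0,0],[0,0,0]]}'; python3 -m creep '{"xyz":[[0,0.002,0],[0,0,0],[0,0,0]],"dr":[[0,0,0],[0,0,0],[0,0,0]]}'
```

```text
time: 9.1
eef_pos: [0.5832, 0.0404, 0.1207]
orientation: [[0.983, 0.185, 0.001], [0.185, -0.983, 0.006], [0.002, -0.005, -1.0]]
force: [-0.2, 14.8, 0.0]
gripper_width: 0.0099
grasp_force: 20.0
time: 9.4
eef_pos: [0.5833, 0.0403, 0.1206]
orientation: [[0.983, 0.185, 0.001], [0.185, -0.983, 0.008], [0.003, -0.008, -1.0]]
force: [-2.3, 22.7, 2.5]
gripper_width: 0.0099
grasp_force: 20.0
```

The window is on its stop: 22.7 N and no further travel. I relax the push, open and lift, then check before moving to the tab.

```bash
python3 -m creep '{"xyz":[[0,-0.005,0],[0,0,0],[0,0,0]],"dr":[[0,0,0],[0,0,0],[0,0,0]]}'; python3 -m creep '{"xyz":[[0,0,0],[0,0,0],[0,0,0],[0,0,0],[0,0,-0.02],[0,0,-0.025],[0,0,-0.03],[0,0.025,0],[0,0.03,0],[0,0.03,0],[0,0.03,0],[0,0.03,0],[0,0.02,0],[0,0,0],[0,0,0],[0,0,0]],"dr":[[0,0,0],[0,0,0],[0,0,0],[0,0,0],[0,0,0],[0,0,0],[0,0,0],[0,0,0],[0,0,0],[0,0,0],[0,0,0],[0,0,0],[0,0,0],[0,0,0],[0,0,0],[0,0,0]]}' 0.04
python3 - <<'E'
from h import *
for c in ['side','scene','wrist']:
    im=snap(c,c+'2.png'); P=cloud(im)
    for l in ['guard_grip','tab_grip','pointer','clip_mark']:
        for q in eyes.tip_of(l,c)[:2]: print(c,l,round(q['confidence'],2),np.round(q['location'],4))
    for n,(cx,cy),zl in [('guard',(.583,.040),(.128,.142)),('tab',(.614,-.122),(.117,.13))]:
            m=(np.hypot(P[...,0]-cx,P[...,1]-cy)<.035)&(P[...,2]>zl[0])&(P[...,2]<zl[1]); A=P[m]
            if len(A)>3:
                r=cv2.minAreaRect(A[:,:2].astype(np.float32)*1000); print(c,n,len(A),A.mean(0).round(4),np.round(r[0],1),np.round(r[1],1),r[2])
plan([.6138,-.1219,.107],.185)
E
```

```text
time: 9.7
eef_pos: [0.5832, 0.0406, 0.1207]
orientation: [[0.983, 0.185, 0.002], [0.185, -0.983, 0.002], [0.002, -0.001, -1.0]]
force: [4.0, 5.5, -0.6]
gripper_width: 0.0102
grasp_force: 20.0
time: 11.3
eef_pos: [0.6128, -0.1223, 0.1955]
orientation: [[0.983, 0.185, -0.001], [0.185, -0.983, 0.0], [-0.001, -0.0, -1.0]]
force: [-0.9, -0.3, -0.8]
gripper_width: 0.0397
grasp_force: 0.0
side guard_grip 0.96 [0.5884 0.0412 0.1277]
side tab_grip 0.98 [ 0.6151 -0.1169  0.1122]
side pointer 0.84 [ 0.6575 -0.1118  0.0688]
side clip_mark 0.66 [ 0.6636 -0.1492  0.0694]
side guard 116 [0.5813 0.0393 0.1343] [581.5  40.8] [49. 13.] 11.062190055847168
side tab 137 [ 0.6126 -0.1225  0.1243] [ 613.1 -121.8] [50.4 11.5] 9.360812187194824
scene guard_grip 0.82 [0.5873 0.0441 0.1233]
scene tab_grip 0.64 [ 0.615  -0.1185  0.1153]
scene pointer 0.81 [ 0.6532 -0.1125  0.0721]
scene clip_mark 0.64 [ 0.6732 -0.1504  0.0644]
scene guard 91 [0.5862 0.0424 0.1326] [585.   42.4] [50.7 10.1] 11.015100479125977
scene tab 86 [ 0.6183 -0.1189  0.1229] [ 617.  -119.1] [50.   9.7] 11.856852531433105
wrist guard_grip 0.93 [0.5863 0.0389 0.1256]
wrist guard_grip 0.62 [ 0.6716 -0.1515  0.0727]
wrist pointer 0.94 [ 0.6578 -0.1126  0.0646]
wrist clip_mark 0.65 [ 0.6717 -0.1484  0.0719]
wrist guard 1678 [0.5855 0.0397 0.1339] [584.1  40.8] [46.9 12.1] 10.886106491088867
wrist tab 1162 [ 0.6159 -0.1203  0.1251] [ 614.6 -120.4] [49.8  9.8] 10.761581420898438
t 12.05 pos [ 0.6131 -0.1229  0.1955] dr [0.   0.   0.02] shift in final tool [ 0.0009 -0.0009  0.0885] j [  3.5  23.8  -2.9   0.  -63.3  97.1] F [-0.1 -0.2 -1.4]
```

View pics/side2.png

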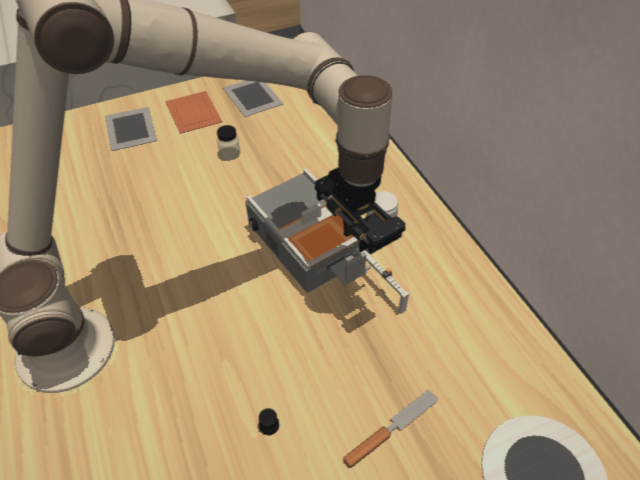

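View pics/wrist2.png

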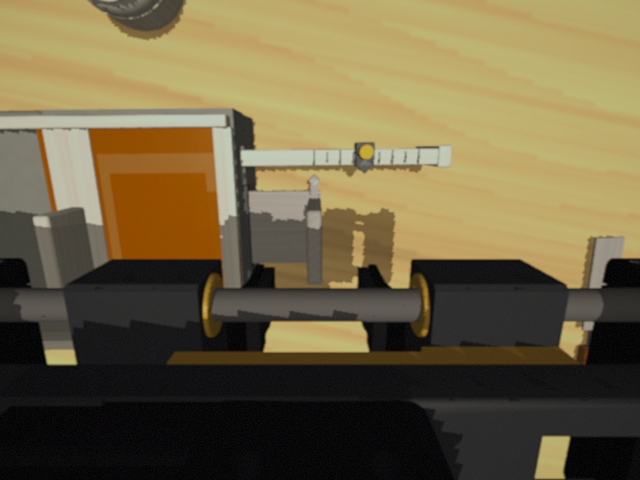

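The side view shows the window shut over the well. In the wrist view the tab is between the fingers at (314,240), with the pointer tip at (314,180) and the clip at (366,152). I descend and grip the tab.

```bash
python3 -m creep '{"xyz":[[0.001,-0.001,0.01],[0,0,0.025],[0,0,0.02],[0,0,0.018],[0,0,0.01],[0,0,0.006],[0,0,0],[0,0,0]],"dr":[[0,0,0],[0,0,0],[0,0,0],[0,0,0],[0,0,0],[0,0,0],[0,0,0],[0,0,0]]}' 0.04; python3 -m creep '{"xyz":[[0,0,0],[0,0,0],[0,0,0],[0,0,0],[0,0,0],[0,0,0],[0,0,0]],"dr":[[0,0,0],[0,0,0],[0,0,0],[0,0,0],[0,0,0],[0,0,0],[0,0,0]]}' 0 55
```

```text
time: 12.85
eef_pos: [0.6145, -0.1218, 0.1072]
orientation: [[0.983, 0.184, 0.001], [0.184, -0.983, -0.0], [0.001, 0.0, -1.0]]
force: [0.8, -1.2, 0.4]
gripper_width: 0.0399
grasp_force: 0.0
time: 13.55
eef_pos: [0.6139, -0.1215, 0.1067]
orientation: [[0.983, 0.185, 0.0], [0.185, -0.983, 0.0], [0.0, -0.0, -1.0]]
force: [0.3, 1.6, 1.4]
gripper_width: 0.0095
grasp_force: 55.0
```

```bash
python3 -m creep '{"xyz":[[0,0.003,0],[0,0.005,0],[0,0.006,0],[0,0.006,0],[0,0.005,0],[0,0.003,0],[0,0.002,0],[0,0,0],[0,0,0],[0,0,0]],"dr":[[0,0,0],[0,0,0],[0,0,0],[0,0,0],[0,0,0],[0,0,0],[0,0,0],[0,0,0],[0,0,0],[0,0,0]]}'
python3 - <<'E'
from h import *
for k in range(3):
  for c in ['wrist','scene','side']:
    im=snap(c,c+'3.png')
    for l in ['pointer','clip_mark']:
        for q in eyes.tip_of(l,c)[:2]:
            p=np.array(q['location']); print(c,l,round(q['confidence'],2),p.round(4),proj(im,p).round(), 'along',((p[:2]-[.6139,-.1215])@[.185,-.983]).round(4))
    if c=='wrist' and k==0:
        f=im['frame'][90:260,220:520,::-1]; cv2.imwrite('pics/w3c.png',cv2.resize(f,None,fx=2.6,fy=2.6,interpolation=cv2.INTER_CUBIC))
E
```

```text
time: 14.55
eef_pos: [0.6194, -0.1493, 0.1067]
orientation: [[0.983, 0.185, -0.0], [0.185, -0.983, 0.002], [0.0, -0.002, -1.0]]
force: [-1.1, 8.1, 2.7]
gripper_width: 0.0099
grasp_force: 55.0
wrist pointer 0.63 [ 0.6589 -0.1393  0.0668] [[312. 194.]] along 0.0258
wrist clip_mark 0.69 [ 0.6715 -0.1492  0.0701] [[336. 175.]] along 0.0379
scene pointer 0.76 [ 0.6626 -0.139   0.0701] [[254. 275.]] along 0.0262
scene clip_mark 0.62 [ 0.6688 -0.1501  0.0681] [[249. 278.]] along 0.0383
side pointer 0.61 [ 0.6609 -0.1361  0.0673] [[377. 273.]] along 0.023
wrist pointer 0.89 [ 0.658  -0.1404  0.065 ] [[314. 196.]] along 0.0267
wrist clip_mark 0.71 [ 0.6708 -0.146   0.071 ] [[329. 175.]] along 0.0346
side pointer 0.97 [ 0.6633 -0.1375  0.0683] [[378. 273.]] along 0.0249
side pointer 0.75 [0.578  0.0619 0.0016] [[307. 242.]] along -0.1869
wrist pointer 0.85 [ 0.6593 -0.1402  0.0656] [[314. 193.]] along 0.0268
wrist clip_mark 0.6 [ 0.6727 -0.1505  0.0706] [[339. 173.]] along 0.0394
scene pointer 0.74 [ 0.6597 -0.1415  0.0724] [[253. 273.]] along 0.0281
scene pointer 0.38 [ 0.3269 -0.3291 -0.004 ] [[182. 179.]] along 0.151
scene clip_mark 0.56 [ 0.6693 -0.1517  0.0698] [[248. 278.]] along 0.0399
side pointer 0.73 [ 0.6626 -0.1372  0.0675] [[378. 273.]] along 0.0244
```

View pics/w3c.png

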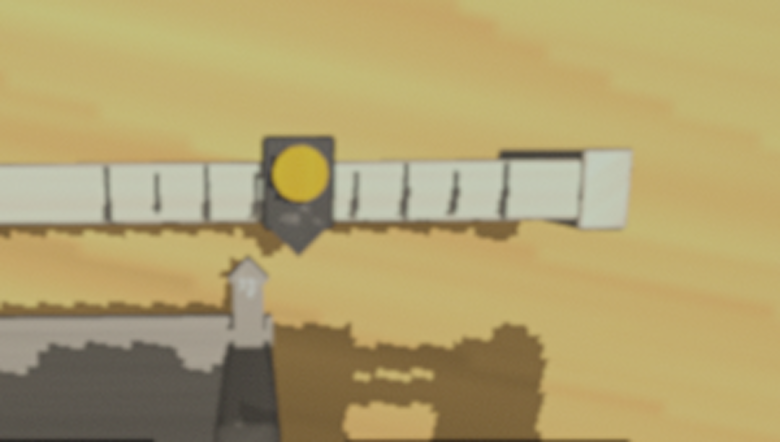

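The crop shows the pointer tip at (248,258) and the clip nose at (299,253). The scale is about 4.95 px/mm, from the 10 mm ticks and the 14 mm block, so 10.3 mm remain.

```bash
python3 -m creep '{"xyz":[[0,0.003,0],[0,0.003,0],[0,0.003,0],[0,0.0015,0],[0,0,0],[0,0,0],[0,0,0],[0,0,0]],"dr":[[0,0,0],[0,0,0],[0,0,0],[0,0,0],[0,0,0],[0,0,0],[0,0,0],[0,0,0]]}'
python3 - <<'E'
from h import *
im=snap('wrist')
f=im['frame'][150:230,260:380,::-1]; cv2.imwrite('pics/w4c.png',cv2.resize(f,None,fx=6,fy=6,interpolation=cv2.INTER_CUBIC))
E
```

```text
time: 16.7
eef_pos: [0.6213, -0.1591, 0.1067]
orientation: [[0.983, 0.185, -0.0], [0.185, -0.983, 0.003], [0.0, -0.003, -1.0]]
force: [-1.5, 8.3, 2.9]
gripper_width: 0.0094
grasp_force: 55.0
```

View pics/w4c.png

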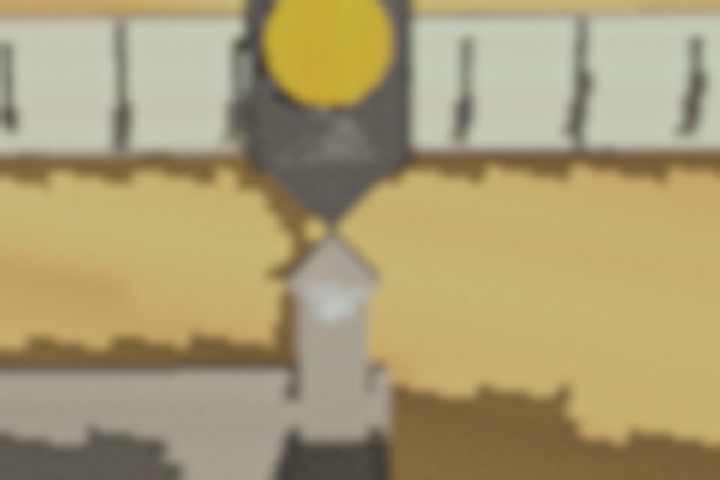

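The tips meet at crop x≈332 for both, so the pointer is level with the clip to within about 0.2 mm. I check that it holds and that the window is still shut.

```bash
python3 -m creep '{"xyz":[[0,0,0],[0,0,0],[0,0,0],[0,0,0],[0,0,0],[0,0,0],[0,0,0],[0,0,0],[0,0,0],[0,0,0]],"dr":[[0,0,0],[0,0,0],[0,0,0],[0,0,0],[0,0,0],[0,0,0],[0,0,0],[0,0,0],[0,0,0],[0,0,0]]}'
python3 - <<'E'
from h import *
im=snap('wrist'); print([np.round(q['location'],4) for q in eyes.tip_of('guard_grip','wrist')])
a=cv2.resize(im['frame'][150:230,260:380,::-1],None,fx=4,fy=4,interpolation=cv2.INTER_CUBIC)
s=snap('side')['frame'][120:360,200:440,::-1]; s=cv2.resize(s,(320,320))
cv2.imwrite('pics/w5.png',np.hstack([a,s]))
E
```

```text
time: 17.75
eef_pos: [0.6213, -0.1591, 0.1067]
orientation: [[0.983, 0.185, -0.0], [0.185, -0.983, 0.003], [0.0, -0.003, -1.0]]
force: [-1.9, 8.7, 3.7]
gripper_width: 0.0091
grasp_force: 55.0
[]
```

View pics/w5.png

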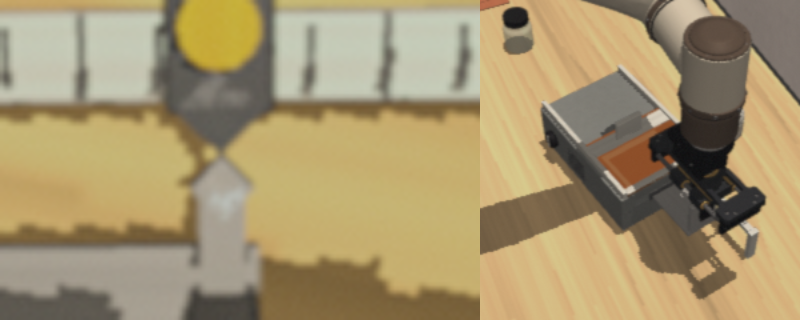

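The tips still meet at crop (221,150) after the one-second hold, and the window is shut, so I hand the job in.

```bash
python3 -c "
from cell import job; print(job.sign_off())"
```

```text
the job is handed in; nothing more can be done
None
```

The job is handed in: I slid the guard window shut onto its stop first, then pulled the shutter out until its pointer was level with the index clip, and the gripper is still holding the tab there.

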